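# Put the turned flange under the roll-top dust cover

## Task

Roll the slatted dust cover of the roll-top box all the way up and back, bring the turned flange into the box and push it home against both faces of the V stop, then roll the cover down again until it is fully shut. Leave the other things on the plate where they stand.

Things in the scene. Friction and masses are not known exactly. Their poses are not given: they have to be found in the camera images.
- rolltop: Half-barrel roll-top box fixed to the plate: two white cheeks (round, radius 130 mm, top 182 mm high), 150 mm clear between them, 170 mm over them, 212 mm over the 6 mm high feet; grey hood behind, no floor. Origin: on the plate between the cheeks, under the track's axis; +x runs from the open mouth to the back, so the part goes in along +x; z up. The cheeks' front edges stand 130 mm before the origin.
- track_axis (a point): Centre of the slat cover's circular track, midway between the cheeks, 52 mm above the plate. The cover (curved curtain of aluminium slats, mid radius 120 mm) turns about the line through this point along the box's y axis. The fixed hood begins 102 degrees above the front horizontal, outer radius 130 mm there.
- curtain (a joint): How far the slat cover is rolled back, rad: 0 shut (its bottom rail down on the plate), 1.69 fully open at the end stop. It stays wherever it is left; moving it takes 1 to 5 N at the handle. It may start a little open (up to 0.45).
- handle (a point): Middle of the cover's dark handle bar: round, 12 mm thick, 130 mm long along the box's y axis, on two stand-offs 55 mm either side of the middle. It stands 34 mm outside the slats (28 mm clear gap), 154 mm from the track's axis: straight in front of it, 52 mm high, when shut; at joint value q it is at the angle q above that, going over the top towards the back.
- v_seat (a point): Where the flange's centre lies when home: 12 mm above the plate, 55 mm before (-x of) the box's origin, on its middle line. The steel V stop, fixed inside on the plate, opens towards the mouth: two faces 50 mm long at 45 degrees to the box's x axis, 18 mm high, apex 40 mm behind this point. When open, the cover's bottom rail hangs 35 mm before the origin, 165 mm up.
- flange_centre (a point): Centre of the loose turned steel flange, half-way up: disc 57 mm across and 11 mm thick with a ring of small bolt holes, and a round hub 32 mm across on top, 24 mm high in all; 0.08 to 0.17 kg. It lies flat, hub up, on the plate before the box. Fixed round the work: a low toggle clamp (70 mm high) to the left, the machine's measuring head hanging over the plate at the far right.
- ring_centre (a point): Bystander: centre of a plain ring gauge, 52 mm across, 18 mm high, lying flat on the plate; loose.
- bracket_centre (a point): Bystander: milled L-shaped bracket, loose, 51 x 67 mm foot 10 mm thick with one upright wall 42 mm high. The point is 5 mm above the plate in the middle of the foot.
- ref_sphere_stand: Bystander: black calibration stand, loose, round base 83 mm across, column with ball, 187 mm high; origin under the middle of its base.
- casting_on_weight: Bystander: pale angled casting standing on a round steel weight (49 mm across, 55 mm high), loose, 76 x 81 mm over all seen from above and 197 mm high; origin on the plate under the middle of that outline, the weight up to 21 mm beside it.

How it is judged:
By the outcome, as a careful person would: the job done as asked, in the order asked, and still so for the second after the job is handed in, with the robot touching nothing.
It also fails if it takes over 69 s, if anything falls off the work surface, if the arm or the gripper's body presses on something with over 40 N, if the wrist force passes 120 N, or if a joint passes its speed limit or range.

## Robot

A 7-joint arm with a two-finger parallel gripper is mounted at the origin on a cart in front of the work surface, level with it; the furniture and walls round the work are solid. World frame = base frame: x ahead of the robot, y to its left, z up, the work surface at z = 0. Lengths are in m, angles in rad, forces in N, time in s.
With the tool pointing down it reaches from about 0.35 to 0.9 m from the base axis. Payload 8.1 kg.
Tool frame: the origin (TCP) lies between the finger pads; the fingertips stand 11 mm ahead of it and the grasp point (between the pads) lies 8 mm behind it; z points along the fingers, y is the line along which they close (so a half turn about z gives the same grasp; the last joint's range is limited). The gripper opens to 92 mm and grips with 3 to 60 N. Pads are 19 mm wide; open, the fingers measure 130 mm over their backs; the gripper's body (75 mm by 190 mm) begins 47 mm behind the grasp point.
Start: joints at [-1.209, 0.434, 0.025, 1.573, -0.012, 1.134, -0.075], TCP at [0.28, 0.559, 0.238] pointing down, gripper open.
Joint ranges: [-2.62, 2.62], [-0.44, 2.09], [-1.27, 1.32], [0.08, 2.57], [-1.32, 4.46], [0.12, 2], [-2.74, 2.74]. Speed limits (rad/s): [2.22, 2.22, 3.01, 3.01, 3.14, 3.14, 3.14].

## Interface

Orientations are given as a rotation vector (axis times angle).
In Python, from cell import observe, get_image, camera_params, sign_off gives the robot as it stands.
- The arm moves only by the shell command python3 -m pendant 'ROWS' [FORCE]. ROWS is JSON, one flat list of numbers, 7 for each row, row after row: the shift along the tool's x, y, z in m, then the turn, a rotation vector about the tool's x, y, z in rad, then the finger opening in m, from 0 to 0.0918. In form: [dx, dy, dz, rx, ry, rz, jaw, dx, dy, dz, rx, ry, rz, jaw, ...]. A call has 1 to 10 rows; each row shifts and turns the commanded pose from where the row before left it, along the tool's axes as they then stand; what a row does not reach is not made up. A row lasts 1/8 s, in which the tool goes at most 62.5 mm and 10.7 degrees, less where a joint would pass 70% of its speed; a pose out of reach is approached as far as the arm can. A call is refused whole if a number of a shift passes 0.0625 or a number of a turn 0.188, either way. A call with a gripper value outside its range is refused whole. The fingers move at their own pace and stop on an object; FORCE is the grip in N (left out, the last holds). Time passes only in rows, so rows that do not move let the fingers close. It gives the time, the measured TCP pose, the force, the opening and the grip force at its end, in the units of the state.
- observe(): the state, without advancing time (a new reading comes with each control period).
- get_image(name): name is "side" or "top"; returns the picture (400x640x3 uint8, red, green, blue); there is no depth.
- camera_params(name): a dict with "intrinsics" (3x3 intrinsics, pixels), "dist" ([k1, k2, p1, p2, k3] as OpenCV has them; the pictures are not rectified), "eye" and "rotation" of the camera in the world. Camera axes: x right, y down, z forward; pixel columns grow to the right and rows downward; lengths in m; the calibration is good to about 2 mm. A picture is of the moment at which its call begins. camera_params takes no time and is no camera call.
- sign_off(): hands the job in; it is judged then, once.
The state is a dict: "clock": time; "joints": joint angles; "dq": joint speeds; "joint_efforts": joint torques, N m; "position": TCP position; "ee_rot": TCP orientation; "force": force on the tool from outside, world axes, zero at the start; "ft_torque": the same for the moment, N m; "width": opening from 0.0 (shut) to 1.0 (fully open); "gripper_force": force on a finger pad.
Only numpy, scipy, OpenCV 4.12 (cv2) and the standard library are available. Lean on these libraries where they do the work, as an engineer would, in place of code of your own. Each camera call takes 0.05 s, during which the arm holds its last target. There are 200 camera calls.

## Working session

There is one attempt and no reset: what is moved stays moved. The work goes in short steps, Python scripts to look and compute and a shell command to move; the robot and the scene stay as the last step left them, time stands still between calls to the robot, and variables do not carry over. Pictures are saved under pics/ and viewed, at most 10 in all, crops included, and the job is handed in when it is done.

```bash
mkdir -p pics; ls; python3 - <<'E'
from cell import *
import cv2
o=observe();print(o)
for n in("side","top"):
    cv2.imwrite(f"pics/{n}0.png",get_image(n)[:,:,::-1]);print(n,camera_params(n))
E
```

```text
pics
{'clock': 0.0, 'joints': array([-1.20864014,  0.43517978,  0.02495061,  1.57410608, -0.01159791,
        1.13403302, -0.07509471]), 'dq': array([ 8.71551868e-04,  4.33933976e-04,  2.35312186e-03,  2.03279900e-03,
       -8.15225196e-04,  3.70460467e-05,  8.41997016e-05]), 'joint_efforts': array([ 5.22905684e-04, -6.67858958e+01,  9.85351056e-01, -3.14471269e+01,
       -6.04436221e-02,  4.28875198e-02,  1.89669454e-04]), 'position': array([0.27993864, 0.55822886, 0.23696808]), 'ee_rot': array([-7.23497561e-01, -3.05690924e+00,  2.45706604e-03]), 'force': array([-0.16858219, -0.10056704,  0.2517965 ]), 'ft_torque': array([-0.0064464 ,  0.02743324,  0.00322119]), 'gripper_force': 0.0, 'width': 1.0009670568496531}
side {'intrinsics': array([[379.99337448,   0.        , 318.19686817],
       [  0.        , 379.99337448, 197.40850016],
       [  0.        ,   0.        ,   1.        ]]), 'dist': array([0.0050445, 0.       , 0.       , 0.       , 0.       ]), 'eye': array([1.1860831 , 0.01330488, 0.66098682]), 'rotation': array([-1.54500031, -1.96593487,  0.85403083])}
top {'intrinsics': array([[435.12605249,   0.        , 318.19663686],
       [  0.        , 435.12605249, 197.70406036],
       [  0.        ,   0.        ,   1.        ]]), 'dist': array([0.03245069, 0.        , 0.        , 0.        , 0.        ]), 'eye': array([ 0.40674688, -0.17003219,  0.90885755]), 'rotation': array([-2.1058439 ,  2.15525719, -0.18318394])}
```

View pics/side0.png

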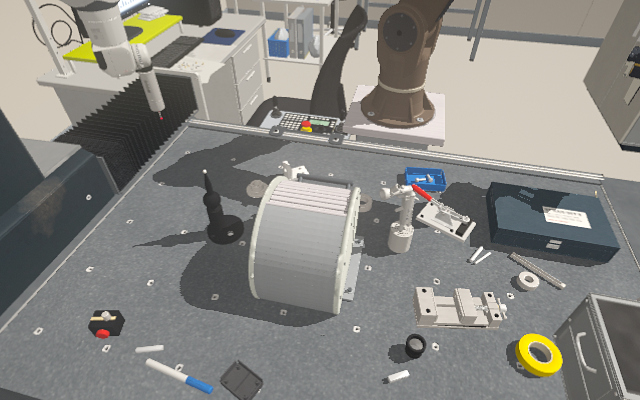

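View pics/top0.png

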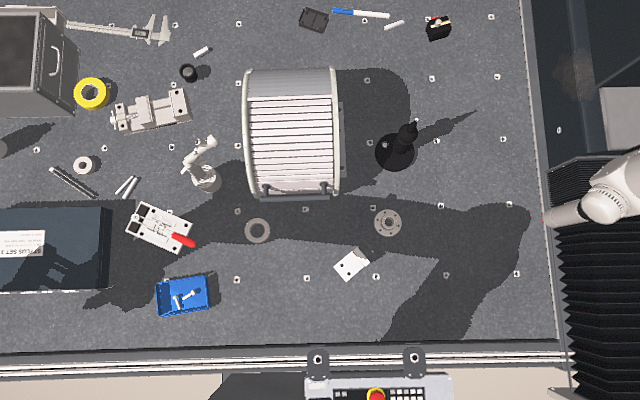

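Top: flange at (388,222), ring at (257,230), bracket at (351,264), and the box with its mouth towards the robot, handle near (295,190). Next I'll zoom on the box.

```bash
cat > h.py <<'E'
import numpy as np, cv2
from cell import *
from scipy.spatial.transform import Rotation as R
P={n:camera_params(n) for n in("side","top")}
def ray(n,uv):
    p=P[n];x=cv2.undistortPoints(np.array([[uv]],float),p["intrinsics"],p["dist"])[0,0]
    return p["eye"],R.from_rotvec(p["rotation"]).apply([x[0],x[1],1])
def onz(n,uv,z):
    e,d=ray(n,uv);return e+d*(z-e[2])/d[2]
def proj(n,X):
    p=P[n];Rw=R.from_rotvec(p["rotation"]).inv()
    Xc=Rw.apply(np.atleast_2d(X)-p["eye"])
    return cv2.projectPoints(Xc,np.zeros(3),np.zeros(3),p["intrinsics"],p["dist"])[0][:,0]
E
python3 - <<'E'
from h import *
im=cv2.imread("pics/top0.png")
c=im[55:255,230:430]; cv2.imwrite("pics/c1.png",cv2.resize(c,None,fx=3,fy=3,interpolation=cv2.INTER_CUBIC))
for n,uv,z in [("flange",(388,221),.024),("ring",(257,230),.018),("brk",(351,264),.01)]: print(n,onz("top",uv,z))
E
```

```text
flange [ 0.50940853 -0.31224327  0.024     ]
ring [ 0.49780715 -0.04381978  0.018     ]
brk [ 0.42463626 -0.23460841  0.01      ]
```

View pics/c1.png

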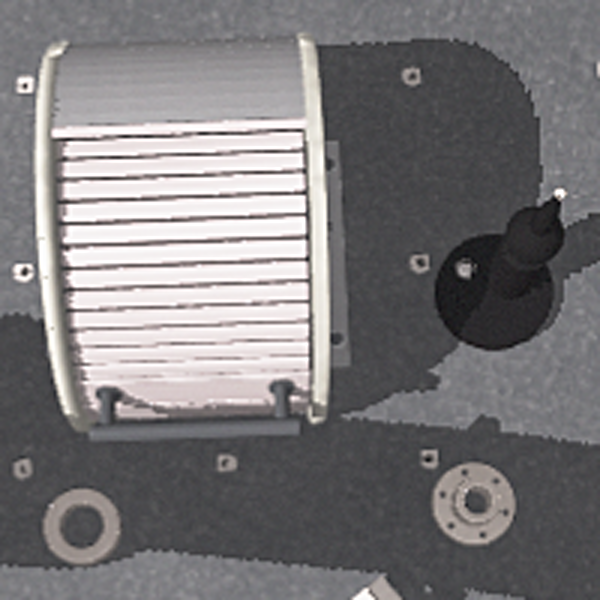

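```bash
python3 - <<'E'
from h import *
f=lambda u,v:(230+u/3-1/3,55+v/3-1/3)
a=onz("top",f(52,137),.179);b=onz("top",f(303,127),.179)
d=a-b;yaw=np.arctan2(-d[0],d[1]);print("hood",a,b,np.linalg.norm(d),yaw)
p=onz("top",f(338,142),.006);q=onz("top",f(350,366),.006);d=p-q;print("foot",p,q,np.linalg.norm(d),np.arctan2(d[1],d[0]))
for qq in np.arange(0,.46,.05):
    z=.052+.154*np.sin(qq)
    l=onz("top",f(90,434),z);r=onz("top",f(300,431),z);d=l-r
    yw=np.arctan2(-d[0],d[1]);m=(l+r)/2
    o=m[:2]+.154*np.cos(qq)*np.array([np.cos(yaw),np.sin(yaw)])
    print(round(qq,2),m[:2],np.linalg.norm(d),yw,"org",o)
m=(a+b)/2;print("org hood",m[:2]-.027*np.array([np.cos(yaw),np.sin(yaw)]))
E
```

```text
hood [ 0.71167913 -0.04884488  0.179     ] [ 0.71446213 -0.19691743  0.179     ] 0.14809869969363895 0.01879262930414676
foot [ 0.77524838 -0.22846564  0.006     ] [ 0.60810107 -0.23161266  0.006     ] 0.16717693180401721 0.018825583512629022
0.0 [ 0.55496558 -0.12377566] 0.13983553889319614 -0.00896843049262393 org [ 0.70893839 -0.12088176]
0.05 [ 0.5536342  -0.12419116] 0.13857945488664683 -0.008968430492624007 org [ 0.70741458 -0.12130088]
0.1 [ 0.55230614 -0.12460562] 0.13732651043595792 -0.008968430492622944 org [ 0.70550972 -0.12172619]
0.15 [ 0.55098473 -0.12501801] 0.13607983724973538 -0.008968430492624593 org [ 0.70322859 -0.12215661]
0.2 [ 0.54967327 -0.1254273 ] 0.1348425513616899 -0.00896843049262387 org [ 0.70057687 -0.12259109]
0.25 [ 0.54837503 -0.12583246] 0.13361774534217558 -0.008968430492623702 org [ 0.6975612  -0.12302852]
0.3 [ 0.54709327 -0.12623247] 0.13240848056837445 -0.008968430492623265 org [ 0.69418911 -0.12346783]
0.35 [ 0.54583119 -0.12662635] 0.13121777957244823 -0.00896843049262322 org [ 0.69046904 -0.1239079 ]
0.4 [ 0.54459194 -0.1270131 ] 0.13004861848678154 -0.008968430492623554 org [ 0.68641028 -0.12434764]
0.45 [ 0.54337861 -0.12739175] 0.1289039196052013 -0.008968430492624338 org [ 0.68202298 -0.12478595]
org hood [ 0.6860754  -0.12338853]
```

```bash
cat >> h.py <<'E'
O=np.array([.686,-.1238]);YAW=.017
def box(x,y,z):
    c,s=np.cos(YAW),np.sin(YAW);return np.array([O[0]+c*x-s*y,O[1]+s*x+c*y,z])
def rot(phi,yaw=YAW):  # tool pitched phi deg below horizontal, jaws in box xz plane
    f=np.radians(phi);s,c=np.sin(f),np.cos(f)
    return R.from_euler("z",yaw)*R.from_matrix(np.array([[0,1,0],[s,0,c],[c,0,-s]]).T)
def rows(p,r,n,jaw,start=None):
    """n equal tool-axis rows from the present (or given) pose to p,r"""
    if start is None:
        o=observe();start=(o["position"],R.from_rotvec(o["ee_rot"]))
    p0,r0=start;w=(r0.inv()*r).as_rotvec()/n;out=[]
    for i in range(n):
        d=(r0*R.from_rotvec(w*i)).inv().apply((p-p0)/n)
        out.append(list(np.round(d,4))+list(np.round(w,3))+[jaw])
    for k in range(0,n,10): print("["+",".join("%g"%v for row in out[k:k+10] for v in row)+"]")
    return p,r
E
python3 - <<'E'
from h import *
from scipy.optimize import minimize
p,r=rows(np.array([.36,.25,.36]),rot(90,.5),10,.0918)
q=.4;h=box(-.154*np.cos(q),0,.052+.154*np.sin(q));T=rot(63)
print("handle",h)
rows(h-T.apply([0,0,.11]),T,12,.03,(p,r))
E
```

```text
[-0.021,-0.024,-0.0123,-0,0,0.061,0.0918,-0.0224,-0.0227,-0.0123,-0,0,0.061,0.0918,-0.0237,-0.0213,-0.0123,-0,0,0.061,0.0918,-0.025,-0.0198,-0.0123,-0,0,0.061,0.0918,-0.0261,-0.0182,-0.0123,-0,0,0.061,0.0918,-0.0272,-0.0166,-0.0123,-0,0,0.061,0.0918,-0.0281,-0.015,-0.0123,-0,0,0.061,0.0918,-0.029,-0.0132,-0.0123,-0,0,0.061,0.0918,-0.0297,-0.0114,-0.0123,-0,0,0.061,0.0918,-0.0304,-0.0096,-0.0123,-0,0,0.061,0.0918]
handle [ 0.5441771  -0.12621122  0.11197042]
[-0.0329,-0.0052,0.0125,-0.038,-0.009,0.039,0.03,-0.033,-0.0044,0.0126,-0.038,-0.009,0.039,0.03,-0.033,-0.0036,0.0128,-0.038,-0.009,0.039,0.03,-0.0331,-0.0028,0.013,-0.038,-0.009,0.039,0.03,-0.033,-0.002,0.0132,-0.038,-0.009,0.039,0.03,-0.033,-0.0012,0.0134,-0.038,-0.009,0.039,0.03,-0.0329,-0.0004,0.0137,-0.038,-0.009,0.039,0.03,-0.0327,0.0003,0.014,-0.038,-0.009,0.039,0.03,-0.0326,0.0011,0.0144,-0.038,-0.009,0.039,0.03,-0.0324,0.0018,0.0147,-0.038,-0.009,0.039,0.03]
[-0.0322,0.0025,0.0151,-0.038,-0.009,0.039,0.03,-0.0319,0.0032,0.0155,-0.038,-0.009,0.039,0.03]
```

```bash
python3 -m pendant '[-0.021,-0.024,-0.0123,0,0,0.061,0.0918,-0.0224,-0.0227,-0.0123,0,0,0.061,0.0918,-0.0237,-0.0213,-0.0123,0,0,0.061,0.0918,-0.025,-0.0198,-0.0123,0,0,0.061,0.0918,-0.0261,-0.0182,-0.0123,0,0,0.061,0.0918,-0.0272,-0.0166,-0.0123,0,0,0.061,0.0918,-0.0281,-0.015,-0.0123,0,0,0.061,0.0918,-0.029,-0.0132,-0.0123,0,0,0.061,0.0918,-0.0297,-0.0114,-0.0123,0,0,0.061,0.0918,-0.0304,-0.0096,-0.0123,0,0,0.061,0.0918]' 15
python3 -m pendant '[-0.0329,-0.0052,0.0125,-0.038,-0.009,0.039,0.03,-0.033,-0.0044,0.0126,-0.038,-0.009,0.039,0.03,-0.033,-0.0036,0.0128,-0.038,-0.009,0.039,0.03,-0.0331,-0.0028,0.013,-0.038,-0.009,0.039,0.03,-0.033,-0.002,0.0132,-0.038,-0.009,0.039,0.03,-0.033,-0.0012,0.0134,-0.038,-0.009,0.039,0.03,-0.0329,-0.0004,0.0137,-0.038,-0.009,0.039,0.03,-0.0327,0.0003,0.014,-0.038,-0.009,0.039,0.03]'
python3 - <<'E'
from h import *
q=.4;h=box(-.154*np.cos(q),0,.052+.154*np.sin(q));T=rot(63)
print(observe()["joints"])
rows(h-T.apply([0,0,.09]),T,6,.026)
E
```

```text
clock: 1.35
position: [0.3601, 0.2482, 0.3615]
ee_rot: [1.613, 2.696, 0.0]
force: [0.2, 0.7, 0.2]
width: 0.998
gripper_force: 0.0
clock: 2.35
position: [0.4486, -0.0034, 0.2605]
ee_rot: [1.864, 2.229, 0.329]
force: [-0.2, -0.1, 0.9]
width: 0.332
gripper_force: 0.0
[-0.69571369 -0.10745684  0.5447741   2.21243632  0.10430277  0.71058981
 -0.03530203]
[-0.0216,0.0015,0.013,-0.026,-0.007,0.026,0.026,-0.0215,0.0017,0.0132,-0.026,-0.007,0.026,0.026,-0.0213,0.0019,0.0133,-0.026,-0.007,0.026,0.026,-0.0212,0.0021,0.0135,-0.026,-0.007,0.026,0.026,-0.021,0.0023,0.0137,-0.026,-0.007,0.026,0.026,-0.0209,0.0025,0.0139,-0.026,-0.007,0.026,0.026]
```

```bash
python3 -m pendant '[-0.0216,0.0015,0.013,-0.026,-0.007,0.026,0.026,-0.0215,0.0017,0.0132,-0.026,-0.007,0.026,0.026,-0.0213,0.0019,0.0133,-0.026,-0.007,0.026,0.026,-0.0212,0.0021,0.0135,-0.026,-0.007,0.026,0.026,-0.021,0.0023,0.0137,-0.026,-0.007,0.026,0.026,-0.0209,0.0025,0.0139,-0.026,-0.007,0.026,0.026,0,0,0,0,0,0,0.026]'
python3 - <<'E'
from h import *
q=.4;h=box(-.154*np.cos(q),0,.052+.154*np.sin(q));T=rot(63)
print(observe()["joints"])
a=cv2.cvtColor(get_image("top"),4)[55:235,200:420];b=cv2.cvtColor(get_image("side"),4)[120:320,220:440]
for n,o in(("top",(200,55)),("side",(220,120))): print(n,3*(proj(n,[h,box(-.154,0,.052)])-o)+1)
cv2.imwrite("pics/c2.png",cv2.resize(a,None,fx=3,fy=3,interpolation=cv2.INTER_CUBIC))
rows(h-T.apply([0,0,0]),T,5,.026)
E
```

```text
clock: 3.22
position: [0.5025, -0.1271, 0.1917]
ee_rot: [1.949, 1.974, 0.467]
force: [-0.1, -0.1, -0.3]
width: 0.283
gripper_force: 0.0
[-0.45140959  0.12176651  0.75039782  2.31059125 -0.64476651  0.35315476
  0.85513147]
top [[283.75345527 433.18879936]
 [289.49402367 466.50244321]]
side [[315.62096583 171.91486341]
 [317.77796822 220.39846082]]
[-0.0003,0.0001,0.0181,-0.001,0,0,0.026,-0.0003,0.0001,0.0181,-0.001,0,0,0.026,-0.0003,0.0001,0.0181,-0.001,0,0,0.026,-0.0003,0.0001,0.0181,-0.001,0,0,0.026,-0.0003,0.0001,0.0181,-0.001,0,0,0.026]
```

View pics/c2.png

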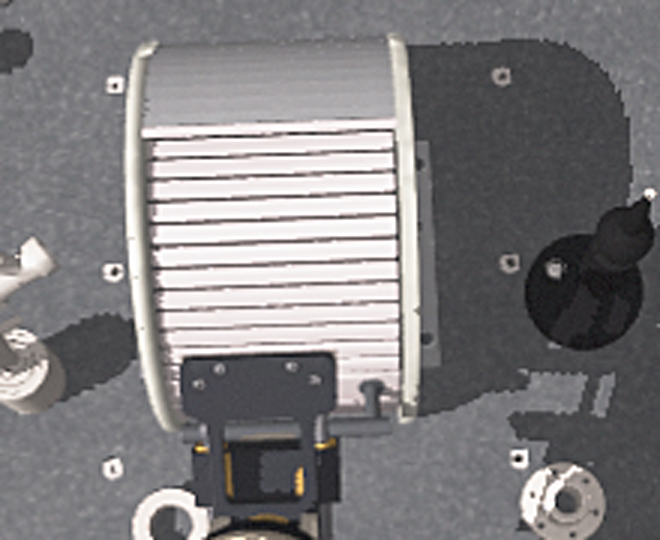

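```bash
python3 -m pendant '[-0.0003,0,0.018,0,0,0,0.026,-0.0003,0,0.018,0,0,0,0.026,-0.0003,0,0.018,0,0,0,0.026,-0.0003,0,0.018,0,0,0,0.026]'
python3 -m pendant '[0,0,0.009,0,0,0,0.026,0,0,0.009,0,0,0,0.026,0,0,0,0,0,0,0.0]' 12
python3 -m pendant '[0,0,0,0,0,0,0.0,0,0,0,0,0,0,0.0]'
```

```text
clock: 3.82
position: [0.5366, -0.124, 0.1284]
ee_rot: [1.941, 1.981, 0.472]
force: [0.2, 0.4, 0.7]
width: 0.28
gripper_force: 0.0
clock: 4.2
position: [0.5443, -0.1242, 0.1124]
ee_rot: [1.942, 1.981, 0.472]
force: [0.1, 0.4, -0.1]
width: 0.219
gripper_force: 0.0
clock: 4.45
position: [0.5441, -0.1248, 0.1126]
ee_rot: [1.942, 1.98, 0.471]
force: [-0.4, 1.0, 2.0]
width: 0.127
gripper_force: 12.0
```

```bash
cat >> h.py <<'E'
def arc(q0,q1,n,jaw,phi0,phi1):
    o=observe();r0=R.from_rotvec(o["ee_rot"]);r1=rot(phi1)*rot(phi0).inv()*r0
    w=(r0.inv()*r1).as_rotvec()/n;out=[];H=lambda q:box(-.154*np.cos(q),0,.052+.154*np.sin(q))
    qs=np.linspace(q0,q1,n+1)
    for i in range(n):
        d=(r0*R.from_rotvec(w*i)).inv().apply(H(qs[i+1])-H(qs[i]))
        out.append(list(np.round(d,4)+0)+list(np.round(w,3)+0)+[jaw])
    for k in range(0,n,10): print("["+",".join("%g"%v for row in out[k:k+10] for v in row)+"]")
    print("end",H(q1))
E
python3 -c "
from h import *
arc(.4,1.69,20,0,63,72)"
```

```text
[0,0.0078,-0.0062,0.008,0,0,0,0,0.0081,-0.0057,0.008,0,0,0,0,0.0084,-0.0052,0.008,0,0,0,0,0.0087,-0.0048,0.008,0,0,0,0,0.009,-0.0043,0.008,0,0,0,0,0.0092,-0.0037,0.008,0,0,0,0,0.0094,-0.0032,0.008,0,0,0,0,0.0096,-0.0027,0.008,0,0,0,0,0.0097,-0.0021,0.008,0,0,0,0,0.0098,-0.0016,0.008,0,0,0]
[0,0.0099,-0.001,0.008,0,0,0,0,0.0099,-0.0005,0.008,0,0,0,0,0.0099,0.0001,0.008,0,0,0,0,0.0099,0.0007,0.008,0,0,0,0,0.0099,0.0012,0.008,0,0,0,0,0.0098,0.0018,0.008,0,0,0,0,0.0097,0.0023,0.008,0,0,0,0,0.0095,0.0029,0.008,0,0,0,0,0.0093,0.0034,0.008,0,0,0,0,0.0091,0.0039,0.008,0,0,0]
end [ 0.70431128 -0.12348868  0.20490716]
```

```bash
python3 -m pendant '[0,0.0078,-0.0062,0.008,0,0,0,0,0.0081,-0.0057,0.008,0,0,0,0,0.0084,-0.0052,0.008,0,0,0,0,0.0087,-0.0048,0.008,0,0,0,0,0.009,-0.0043,0.008,0,0,0]'
python3 -m pendant '[0,0.0092,-0.0037,0.008,0,0,0,0,0.0094,-0.0032,0.008,0,0,0,0,0.0096,-0.0027,0.008,0,0,0,0,0.0097,-0.0021,0.008,0,0,0,0,0.0098,-0.0016,0.008,0,0,0]'
```

```text
clock: 5.08
position: [0.5663, -0.1245, 0.1523]
ee_rot: [1.972, 2.007, 0.43]
force: [-12.6, 0.8, 3.3]
width: 0.128
gripper_force: 12.0
clock: 5.7
position: [0.607, -0.1242, 0.1855]
ee_rot: [1.993, 2.028, 0.396]
force: [-9.7, 1.1, 9.8]
width: 0.126
gripper_force: 12.0
```

```bash
python3 -m pendant '[0,0.0099,-0.001,0.008,0,0,0,0,0.0099,-0.0005,0.008,0,0,0,0,0.0099,0.0001,0.008,0,0,0,0,0.0099,0.0007,0.008,0,0,0,0,0.0099,0.0012,0.008,0,0,0]'
python3 -m pendant '[0,0.0098,0.0018,0.008,0,0,0,0,0.0097,0.0023,0.008,0,0,0,0,0.0095,0.0029,0.008,0,0,0,0,0.0093,0.0034,0.008,0,0,0,0,0.0091,0.0039,0.008,0,0,0]'
```

```text
clock: 6.32
position: [0.6549, -0.1234, 0.2038]
ee_rot: [2.014, 2.05, 0.359]
force: [-2.6, -0.5, 5.2]
width: 0.125
gripper_force: 12.0
clock: 6.95
position: [0.7048, -0.1226, 0.2057]
ee_rot: [2.036, 2.073, 0.32]
force: [-1.7, -0.8, 5.7]
width: 0.124
gripper_force: 12.0
```

```bash
python3 -m pendant '[0,0.004,0.002,0,0,0,0,0,0.003,0.002,0,0,0,0]'; python3 -m pendant '[0,0.004,0.002,0,0,0,0,0,0,0,0,0,0,0]'
```

```text
clock: 7.2
position: [0.7097, -0.123, 0.2029]
ee_rot: [2.04, 2.075, 0.317]
force: [-19.7, 0.3, 12.2]
width: 0.123
gripper_force: 12.0
clock: 7.45
position: [0.7107, -0.1235, 0.1998]
ee_rot: [2.045, 2.077, 0.311]
force: [-22.8, -0.9, 8.0]
width: 0.125
gripper_force: 12.0
```

```bash
python3 -m pendant '[0,-0.003,0,0,0,0,0.03,0,0,0,0,0,0,0.03,0,0,0,0,0,0,0.03]'; python3 -m pendant '[0,0,-0.02,0,0,0,0.03,0,0,-0.03,0,0,0,0.03,0,0,-0.03,0,0,0,0.03,0,-0.01,-0.03,0,0,0,0.05]'
python3 - <<'E'
from h import *
im=cv2.cvtColor(get_image("side"),4)[60:320,180:440];t=cv2.cvtColor(get_image("top"),4)[80:260,220:420]
a=cv2.resize(im,(520,520),interpolation=2);b=cv2.resize(t,(280,252),interpolation=2)
c=np.zeros((520,800,3),np.uint8);c[:,:520]=a;c[:252,520:]=b;cv2.imwrite("pics/c3.png",c)
q=observe();print(q["position"],q["joints"])
# flange centroid on top image: bright blob near (388,222)
E
```

```text
clock: 7.82
position: [0.714, -0.1218, 0.2015]
ee_rot: [2.036, 2.074, 0.32]
force: [1.7, 0.4, -0.8]
width: 0.321
gripper_force: 0.0
clock: 8.32
position: [0.6707, -0.123, 0.3056]
ee_rot: [2.035, 2.072, 0.321]
force: [-0.5, 0.1, 0.4]
width: 0.393
gripper_force: 0.0
[ 0.67049318 -0.12459837  0.30773111] [-0.52879005  0.40676     0.9428495   1.67549011 -0.52583999  0.96706423
  0.58878328]
```

View pics/c3.png

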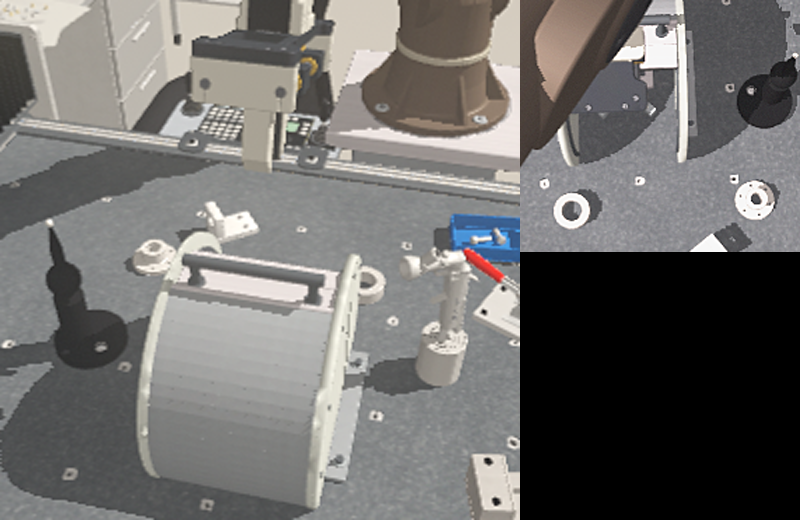

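```bash
python3 - <<'E'
from h import *
print("handle",[onz("side",(180+u/2,60+v/2),.205) for u,v in((190,262),(322,271))],box(.0183,0,0))
g=cv2.cvtColor(get_image("top"),cv2.COLOR_RGB2GRAY)[195:250,360:420]
m=(g>150).astype(np.uint8)*255;m=cv2.morphologyEx(m,cv2.MORPH_CLOSE,np.ones((7,7)))
for c in cv2.findContours(m,0,2)[0]:
    if cv2.contourArea(c)>200:
        (x,y),ax,_=cv2.fitEllipse(c);print("flange",x+360,y+195,ax,onz("top",(x+360,y+195),.012))
b=onz("top",(388,222),.011)
for n in("top","side"):print(n,proj(n,[[.509,-.312,.011],[.509,-.312,.024]]))
F=np.array([.509,-.312,.012])
T=rot(90,0)
p=rows(np.array([.509,-.312,.16]),T,9,.05)
E
```

```text
handle [array([ 0.71232823, -0.1806622 ,  0.205     ]), array([ 0.69594266, -0.06343966,  0.205     ])] [ 0.70429736 -0.12348891  0.        ]
flange 395.6560592651367 220.64068031311035 (51.88172912597656, 69.75396728515625) [ 0.51118895 -0.33001675  0.012     ]
top [[386.91988609 221.94546071]
 [387.89094394 221.20159921]]
side [[257.19583841 187.54844418]
 [256.64617208 183.7381089 ]]
[-0.0206,-0.0224,0.0098,0.035,-0,0.002,0.05,-0.0206,-0.0221,0.0106,0.035,-0,0.002,0.05,-0.0207,-0.0216,0.0114,0.035,-0,0.002,0.05,-0.0207,-0.0212,0.0121,0.035,-0,0.002,0.05,-0.0208,-0.0207,0.0128,0.035,-0,0.002,0.05,-0.0208,-0.0202,0.0136,0.035,-0,0.002,0.05,-0.0208,-0.0197,0.0143,0.035,-0,0.002,0.05,-0.0209,-0.0191,0.0149,0.035,-0,0.002,0.05,-0.0209,-0.0186,0.0156,0.035,-0,0.002,0.05]
```

```bash
python3 -m pendant '[-0.0206,-0.0224,0.0098,0.035,0,0.002,0.05,-0.0206,-0.0221,0.0106,0.035,0,0.002,0.05,-0.0207,-0.0216,0.0114,0.035,0,0.002,0.05,-0.0207,-0.0212,0.0121,0.035,0,0.002,0.05,-0.0207,-0.0207,0.0128,0.035,0,0.002,0.05,-0.0208,-0.0202,0.0136,0.035,0,0.002,0.05,-0.0208,-0.0197,0.0143,0.035,0,0.002,0.05,-0.0208,-0.0191,0.0149,0.035,0,0.002,0.05,-0.0208,-0.0186,0.0156,0.035,0,0.002,0.05,0,0,0,0,0,0,0.05]'
python3 - <<'E'
from h import *
print(observe()["joints"])
rows(np.array([.509,-.312,.026]),rot(90,0),7,.05)
E
```

```text
clock: 9.72
position: [0.5066, -0.3122, 0.1566]
ee_rot: [-2.22, -2.213, 0.01]
force: [-0.2, 0.1, 0.3]
width: 0.544
gripper_force: 0.0
[-0.11199193  0.5920643   0.87288182  1.78691469 -0.51880468  1.01973254
  0.95907157]
[0,0.0005,0.0187,-0.001,-0,-0,0.05,0,0.0005,0.0187,-0.001,-0,-0,0.05,0,0.0005,0.0187,-0.001,-0,-0,0.05,0,0.0004,0.0187,-0.001,-0,-0,0.05,0,0.0004,0.0187,-0.001,-0,-0,0.05,0,0.0004,0.0187,-0.001,-0,-0,0.05,0,0.0004,0.0187,-0.001,-0,-0,0.05]
```

```bash
python3 -m pendant '[0,0.0005,0.0187,0,0,0,0.05,0,0.0005,0.0187,0,0,0,0.05,0,0.0005,0.0187,0,0,0,0.05,0,0.0004,0.0187,0,0,0,0.05,0,0.0004,0.0187,0,0,0,0.05,0,0.0004,0.0187,0,0,0,0.05,0,0.0004,0.0185,0,0,0,0.05,0,0,0,0,0,0,0.05]'
python3 -m pendant '[0,0,0,0,0,0,0.01,0,0,0,0,0,0,0.01,0,0,0,0,0,0,0.01,0,0,0,0,0,0,0.01]' 20
```

```text
clock: 10.72
position: [0.5097, -0.3104, 0.0257]
ee_rot: [-2.217, -2.216, 0.008]
force: [0.7, 0.3, -0.3]
width: 0.541
gripper_force: 0.0
clock: 11.22
position: [0.5108, -0.3112, 0.0279]
ee_rot: [-2.219, -2.219, 0.006]
force: [-1.4, 0.7, 5.3]
width: 0.314
gripper_force: 20.0
```

```bash
python3 -m pendant '[0,0,-0.005,0,0,0,0.01,0,0,-0.01,0,0,0,0.01,0,0,-0.015,0,0,0,0.01,0,0,0,0,0,0,0.01]'
python3 - <<'E'
from h import *
im=cv2.cvtColor(get_image("side"),4)[100:220,200:360];t=cv2.cvtColor(get_image("top"),4)[150:280,300:440]
c=np.zeros((600,800,3),np.uint8);c[:345,:460]=cv2.resize(im,(460,345),interpolation=2);c[:316,460:]=cv2.resize(t,(340,316),interpolation=2);cv2.imwrite("pics/c4.png",c[:346])
E
```

```text
clock: 11.72
position: [0.5115, -0.3116, 0.0589]
ee_rot: [-2.22, -2.22, 0.006]
force: [0.2, -0.7, -1.0]
width: 0.315
gripper_force: 20.0
```

View pics/c4.png

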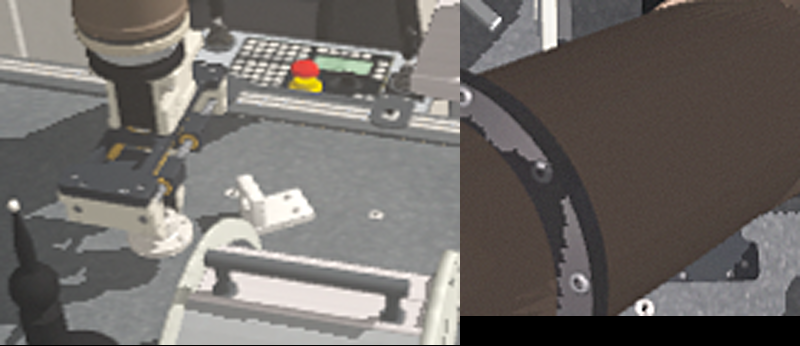

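```bash
python3 - <<'E'
from h import *
o=observe();s=(o["position"],R.from_rotvec(o["ee_rot"]));T=rot(90)
s=rows(s[0]+[0,0,.05],T,3,.01,s);s=rows(box(-.19,0,s[0][2]),T,6,.01,s);s=rows(box(-.19,0,.031),T,4,.01,s)
E
```

```text
[0,-0.0001,-0.0167,-0.002,-0,-0.006,0.01,0,-0.0001,-0.0167,-0.002,-0,-0.006,0.01,0,-0,-0.0167,-0.002,-0,-0.006,0.01]
[0.0307,-0.002,-0,0,0,0,0.01,0.0307,-0.002,-0,0,0,0,0.01,0.0307,-0.002,-0,0,0,0,0.01,0.0307,-0.002,-0,0,0,0,0.01,0.0307,-0.002,-0,0,0,0,0.01,0.0307,-0.002,-0,0,0,0,0.01]
[0,-0,0.0191,0,0,0,0.01,0,-0,0.0191,0,0,0,0.01,0,-0,0.0191,0,0,0,0.01,0,-0,0.0191,0,0,0,0.01]
```

```bash
python3 -m pendant '[0,0,-0.0167,-0.002,0,-0.006,0.01,0,0,-0.0167,-0.002,0,-0.006,0.01,0,0,-0.0167,-0.002,0,-0.006,0.01,0.0307,-0.002,0,0,0,0,0.01,0.0307,-0.002,0,0,0,0,0.01,0.0307,-0.002,0,0,0,0,0.01,0.0307,-0.002,0,0,0,0,0.01,0.0307,-0.002,0,0,0,0,0.01,0.0307,-0.002,0,0,0,0,0.01]'
python3 -m pendant '[0,0,0.019,0,0,0,0.01,0,0,0.019,0,0,0,0.01,0,0,0.019,0,0,0,0.01,0,0,0.015,0,0,0,0.01,0,0,0,0,0,0,0.01]'
python3 - <<'E'
from h import *
o=observe();s=(o["position"],R.from_rotvec(o["ee_rot"]));T=rot(90);print(s[0],box(-.19,0,0),o["joints"])
s=rows(box(-.092,0,.034),T,6,.01,s)
E
```

```text
clock: 12.95
position: [0.4958, -0.1261, 0.1084]
ee_rot: [2.201, 2.241, 0.002]
force: [-0.8, 0.7, -1.1]
width: 0.316
gripper_force: 21.2
clock: 13.58
position: [0.4946, -0.1276, 0.0341]
ee_rot: [-2.201, -2.238, 0.003]
force: [0.0, -0.5, 0.0]
width: 0.316
gripper_force: 21.2
[ 0.49463132 -0.12755368  0.03412914] [ 0.49602745 -0.12702984  0.        ] [-0.37347668  0.63640811  0.74323104  2.09260005 -0.6953369   0.67767014
  0.85720844]
[0.0001,0.0166,-0,-0,-0,-0,0.01,0.0001,0.0166,-0,-0,-0,-0,0.01,0.0001,0.0166,-0,-0,-0,-0,0.01,0.0001,0.0166,-0,-0,-0,-0,0.01,0.0001,0.0166,0,-0,-0,-0,0.01,0.0001,0.0166,0,-0,-0,-0,0.01]
```

```bash
python3 -m pendant '[0,0.0166,0,0,0,0,0.01,0,0.0166,0,0,0,0,0.01,0,0.0166,0,0,0,0,0.01,0,0.015,0,0,0,0,0.01]'; python3 -m pendant '[0,0.01,0,0,0,0,0.01,0,0.01,0,0,0,0,0.01,0,0,0,0,0,0,0.01]'
python3 - <<'E'
from h import *
print(box(-.1,0,0))
a=cv2.cvtColor(get_image("side"),4)[60:260,220:420];cv2.imwrite("pics/c5.png",cv2.resize(a,(600,600),interpolation=2))
E
```

```text
clock: 14.08
position: [0.5613, -0.1261, 0.0358]
ee_rot: [2.201, 2.241, 0.0]
force: [-0.4, 0.1, -0.8]
width: 0.315
gripper_force: 21.2
clock: 14.45
position: [0.5809, -0.1255, 0.0353]
ee_rot: [2.201, 2.242, -0.0]
force: [-0.0, -0.9, -1.4]
width: 0.314
gripper_force: 21.2
[ 0.58601445 -0.12549992  0.        ]
```

View pics/c5.png

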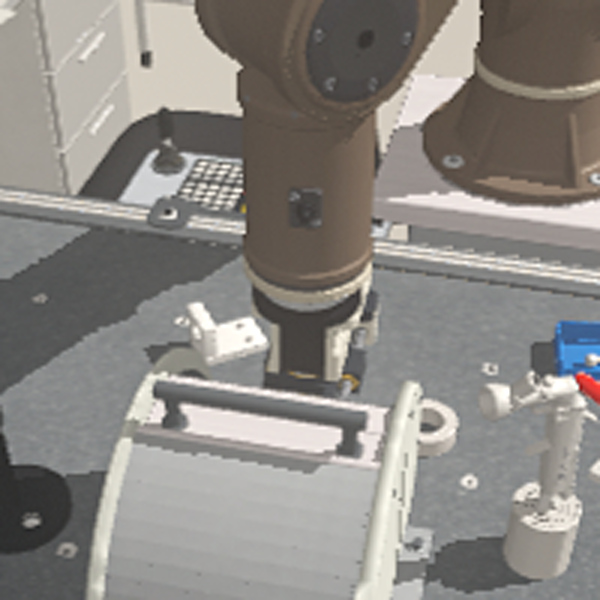

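```bash
python3 -m pendant '[0,0,0.004,0,0,0,0.01,0,0,0.003,0,0,0,0.01,0,0,0,0,0,0,0.01]'; python3 -m pendant '[0,0,0,0,0,0,0.045,0,0,0,0,0,0,0.045,0,0,-0.01,0,0,0,0.045,0,0,-0.012,0,0,0,0.045]'
python3 -m pendant '[0,-0.03,0,0,0,0,0.02,0,-0.035,0,0,0,0,0,0,0,0,0,0,0,0,0,0,0,0,0,0,0]'
python3 - <<'E'
from h import *
o=observe();T=rot(80)
# tip centre = TCP+11mm z
tip=box(-.105-.0285-.0187-.012,0,.006)
rows(tip-T.apply([0,0,.011]),T,4,0)
g=cv2.cvtColor(get_image("top"),4);cv2.imwrite("pics/t6.png",g)
E
```

```text
clock: 14.88
position: [0.58, -0.1255, 0.0282]
ee_rot: [-2.201, -2.24, 0.001]
force: [0.1, 0.2, -0.8]
width: 0.317
gripper_force: 20.0
clock: 15.38
position: [0.5804, -0.1256, 0.0512]
ee_rot: [-2.201, -2.241, 0.0]
force: [-0.5, -0.4, 0.6]
width: 0.491
gripper_force: 0.0
clock: 15.88
position: [0.5165, -0.1266, 0.0512]
ee_rot: [2.2, 2.241, 0.002]
force: [0.2, 0.1, -0.3]
width: 0.101
gripper_force: 0.0
[-0,0.0008,0.0086,-0.043,-0,0,0,-0,0.0005,0.0086,-0.043,-0,0,0,-0,0.0001,0.0086,-0.043,-0,0,0,-0,-0.0003,0.0086,-0.043,-0,0,0]
```

```bash
python3 -m pendant '[0,0.0005,0.008,-0.043,0,0,0,0,0.0003,0.008,-0.043,0,0,0,0,0,0.008,-0.043,0,0,0,0,0,0.008,-0.043,0,0,0,0,0,0,0,0,0,0]'
python3 - <<'E'
from h import *
o=observe();r=R.from_rotvec(o["ee_rot"]);t=o["position"]+r.apply([0,0,.011])
print("tip",t,"width",o["width"],"pitch",np.degrees(np.arcsin(-r.apply([0,0,1])[2])))
T=rot(80);
rows(box(-.055-.0285-.0187,0,.007)-T.apply([0,0,.011]),T,8,0)
E
```

```text
clock: 16.55
position: [0.5182, -0.1267, 0.0183]
ee_rot: [2.115, 2.151, 0.186]
force: [-0.8, -0.2, 0.5]
width: 0.003
gripper_force: 0.0
tip [ 0.5200481  -0.12666936  0.00747945] width 0.0032621552801946124 pitch 80.18556433377714
[0,0.0078,0.0014,-0,-0,-0,0,0,0.0078,0.0014,-0,-0,-0,0,0,0.0078,0.0014,-0,-0,-0,0,0,0.0078,0.0014,-0,-0,-0,0,0,0.0078,0.0014,-0,-0,-0,0,0,0.0078,0.0014,-0,-0,-0,0,0,0.0078,0.0014,-0,-0,-0,0,0,0.0078,0.0014,-0,-0,-0,0]
```

View pics/t6.png

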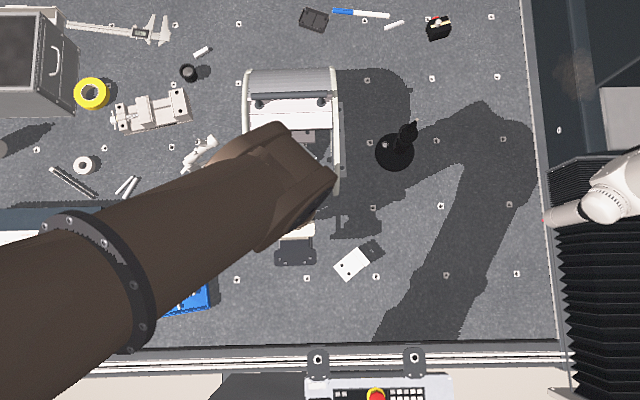

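```bash
python3 -m pendant '[0,0.008,0.0014,0,0,0,0,0,0.008,0.0014,0,0,0,0,0,0.008,0.0014,0,0,0,0]';python3 -m pendant '[0,0.008,0.0014,0,0,0,0,0,0.008,0.0014,0,0,0,0,0,0.008,0.0014,0,0,0,0]'; python3 -m pendant '[0,0.004,0.0007,0,0,0,0,0,0.004,0.0007,0,0,0,0]';python3 -m pendant '[0,0.002,0.0004,0,0,0,0,0,0.002,0.0004,0,0,0,0]'
```

```text
clock: 16.92
position: [0.544, -0.126, 0.0186]
ee_rot: [2.112, 2.152, 0.185]
force: [0.6, 0.5, 0.4]
width: 0.0
gripper_force: 0.0
clock: 17.3
position: [0.5673, -0.1257, 0.0184]
ee_rot: [2.114, 2.152, 0.185]
force: [-2.2, -1.2, 2.4]
width: 0.006
gripper_force: 1.4
clock: 17.55
position: [0.575, -0.1257, 0.0184]
ee_rot: [2.114, 2.151, 0.185]
force: [-1.8, -0.3, 3.4]
width: 0.002
gripper_force: 1.8
clock: 17.8
position: [0.579, -0.1256, 0.0183]
ee_rot: [2.114, 2.151, 0.185]
force: [-2.7, -0.5, 4.6]
width: 0.005
gripper_force: 2.3
```

```bash
python3 -m pendant '[0,-0.008,-0.0014,0,0,0,0,0,-0.004,-0.0007,0,0,0,0,0,-0.0005,0.003,0,0,0,0,0,0,0,0,0,0,0]';python3 -m pendant '[0,0.004,0.0007,0,0,0,0,0,0.004,0.0007,0,0,0,0]';python3 -m pendant '[0,0.003,0.0005,0,0,0,0,0,0.001,0.0002,0,0,0,0]'
python3 - <<'E'
from h import *
g=cv2.cvtColor(get_image("top"),4)[80:220,240:350];s=cv2.cvtColor(get_image("side"),4)[100:260,220:380]
c=np.zeros((500,800,3),np.uint8);c[:500,:393]=cv2.resize(g,(393,500),interpolation=2);c[:400,400:]=cv2.resize(s,(400,400),interpolation=2);cv2.imwrite("pics/c7.png",c)
E
```

```text
clock: 18.3
position: [0.567, -0.1256, 0.0151]
ee_rot: [2.113, 2.152, 0.185]
force: [-0.3, -0.2, -0.0]
width: 0.002
gripper_force: 0.0
clock: 18.55
position: [0.5757, -0.1255, 0.0153]
ee_rot: [2.113, 2.151, 0.186]
force: [-0.6, -0.8, 0.3]
width: 0.003
gripper_force: 0.0
clock: 18.8
position: [0.5794, -0.1254, 0.0152]
ee_rot: [2.113, 2.152, 0.185]
force: [-2.1, -0.3, 0.6]
width: 0.008
gripper_force: 0.6
```

View pics/c7.png

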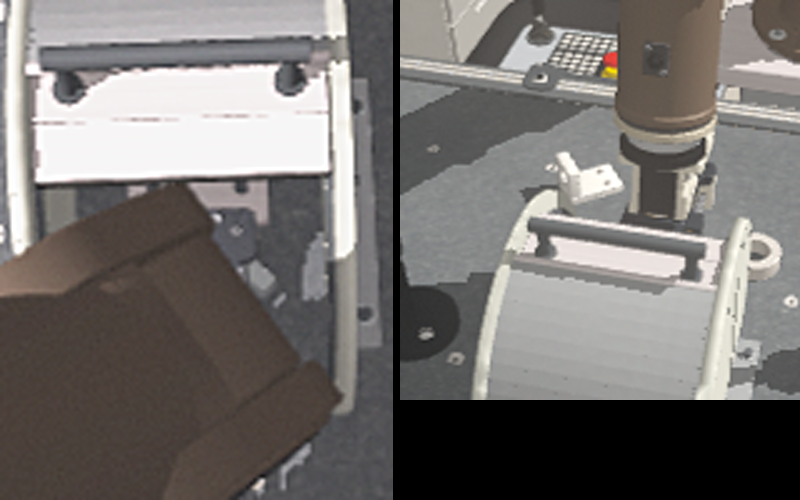

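Pusher contact is back and low; the flange is hidden by the wrist. I'll continue gently, watching the force.

```bash
for i in 1; do python3 -m pendant '[0,0.002,0.0003,0,0,0,0,0,0,0,0,0,0,0]'; done; python3 -m pendant '[0,0.002,0.0003,0,0,0,0,0,0,0,0,0,0,0]';python3 -m pendant '[0,0.002,0.0003,0,0,0,0,0,0,0,0,0,0,0]'
```

```text
clock: 19.15
position: [0.5814, -0.1255, 0.0153]
ee_rot: [2.113, 2.151, 0.185]
force: [-0.3, -0.0, -0.9]
width: 0.006
gripper_force: 0.1
clock: 19.4
position: [0.5834, -0.1254, 0.0154]
ee_rot: [2.113, 2.152, 0.186]
force: [0.2, 0.3, -0.1]
width: 0.003
gripper_force: 0.1
clock: 19.65
position: [0.5855, -0.1254, 0.0154]
ee_rot: [2.113, 2.151, 0.186]
force: [0.3, -0.1, -0.2]
width: 0.005
gripper_force: 0.0
```

```bash
python3 -m pendant '[0,0.002,0.0003,0,0,0,0,0,0.001,0.0002,0,0,0,0]';python3 -m pendant '[0,0.002,0.0003,0,0,0,0,0,0.001,0.0002,0,0,0,0]';python3 -m pendant '[0,0.002,0.0003,0,0,0,0,0,0,0,0,0,0,0]'
```

```text
clock: 19.9
position: [0.5884, -0.1253, 0.0154]
ee_rot: [2.113, 2.152, 0.185]
force: [-0.6, 0.3, 0.5]
width: 0.001
gripper_force: 0.3
clock: 20.15
position: [0.5915, -0.1253, 0.0155]
ee_rot: [2.113, 2.151, 0.185]
force: [-0.3, -0.1, 0.8]
width: 0.0
gripper_force: 0.4
clock: 20.4
position: [0.5936, -0.1253, 0.0156]
ee_rot: [2.113, 2.151, 0.186]
force: [0.0, 0.3, -0.7]
width: 0.008
gripper_force: 0.0
```

```bash
python3 -m pendant '[0,-0.02,-0.004,0,0,0,0,0,-0.03,-0.01,0,0,0,0,0,-0.03,-0.01,0,0,0,0,0,-0.03,-0.02,0,0,0,0,0,-0.03,-0.02,0,0,0,0]'
python3 - <<'E'
from h import *
g=cv2.cvtColor(get_image("top"),4)[80:230,240:350];cv2.imwrite("pics/c8.png",cv2.resize(g,(440,600),interpolation=2))
f=lambda X:(proj("top",X)-[240,80])*4
print(f(box(-.055,0,.011)),f(box(-.055,.0285,.011)),f(box(-.055-.0285,0,.011)),f(box(-.055,0,.024)))
E
```

```text
clock: 21.02
position: [0.4436, -0.1281, 0.055]
ee_rot: [2.114, 2.151, 0.186]
force: [0.7, 0.3, 0.7]
width: 0.006
gripper_force: 0.0
[[222.91300714 347.05095624]] [[169.16434423 349.16325083]] [[224.60087599 399.59555983]] [[221.56979935 341.03649091]]
```

View pics/c8.png

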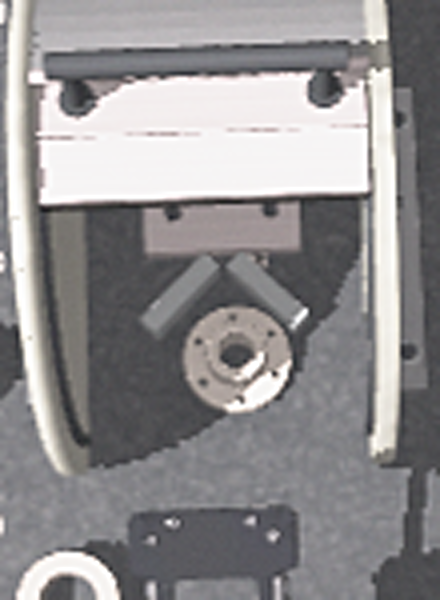

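```bash
python3 - <<'E'
from h import *
f=onz("top",(240+238/4,80+359/4),.011);c=f[:2]-O
fx,fy=R.from_euler("z",-YAW).apply([c[0],c[1],0])[:2];print(f,"box",fx,fy)
y=np.radians(15);T=rot(80,YAW+y);u=np.array([np.cos(y),np.sin(y)])
b=np.array([fx,fy])-u*(.0285+.0187+.012)
P0=box(*b,.0045)-T.apply([0,0,.011])
o=observe();s=(o["position"],R.from_rotvec(o["ee_rot"]))
s=rows(P0+[-.07,-.01,.03],T,3,0,s)
s=rows(P0,T,4,0,s)
print("last contact gap",.5955-f[0]+.0285)
E
```

```text
[ 0.62431929 -0.13262922  0.011     ] box -0.06182189075951498 -0.007779425342382436
[-0.0107,0.0179,0.0065,-0.002,0.014,-0.087,0,-0.0123,0.0168,0.0064,-0.002,0.014,-0.087,0,-0.0138,0.0157,0.0062,-0.002,0.014,-0.087,0]
[-0.0024,0.0159,0.0104,0,0,0,0,-0.0024,0.0159,0.0104,0,0,0,0,-0.0024,0.0159,0.0104,0,0,0,0,-0.0024,0.0159,0.0104,0,0,0,0]
last contact gap -0.00031928614941886466
```

```bash
python3 -m pendant '[-0.0107,0.0179,0.0065,-0.002,0.014,-0.087,0,-0.0123,0.0168,0.0064,-0.002,0.014,-0.087,0,-0.0138,0.0157,0.0062,-0.002,0.014,-0.087,0,-0.0024,0.0159,0.0104,0,0,0,0,-0.0024,0.0159,0.0104,0,0,0,0,-0.0024,0.0159,0.0104,0,0,0,0,-0.0024,0.0159,0.0100,0,0,0,0,0,0,0,0,0,0,0]'
python3 -m pendant '[0,0.008,0.0014,0,0,0,0,0,0.008,0.0014,0,0,0,0,0,0.005,0.0009,0,0,0,0]'
python3 - <<'E'
from h import *
o=observe();r=R.from_rotvec(o["ee_rot"]);t=o["position"]+r.apply([0,0,.011]);c=t-[*O,0]
print("tip box",R.from_euler("z",-YAW).apply(c), "x axis",r.as_matrix().round(3).tolist())
E
```

```text
clock: 22.08
position: [0.5721, -0.1479, 0.0145]
ee_rot: [1.814, 2.421, 0.211]
force: [-0.9, -0.5, 0.2]
width: 0.007
gripper_force: 0.0
clock: 22.45
position: [0.5921, -0.1427, 0.0156]
ee_rot: [1.816, 2.419, 0.212]
force: [-0.1, 0.1, 0.5]
width: 0.005
gripper_force: 0.0
tip box [-0.09232475 -0.01685887  0.00477983] x axis [[-0.279, 0.945, 0.171], [0.96, 0.275, 0.046], [-0.004, 0.177, -0.984]]
```

```bash
python3 -m pendant '[0,0.003,0.0005,0,0,0,0,0,0.002,0.0003,0,0,0,0]';python3 -m pendant '[0,0.002,0.0004,0,0,0,0,0,0.001,0.0002,0,0,0,0]';python3 -m pendant '[0,0.001,0.0002,0,0,0,0,0,0.001,0.0002,0,0,0,0]';python3 -m pendant '[0,0.001,0.0002,0,0,0,0,0,0.001,0.0002,0,0,0,0]'
```

```text
clock: 22.7
position: [0.5962, -0.1416, 0.0154]
ee_rot: [1.817, 2.419, 0.211]
force: [-1.7, 0.6, 0.1]
width: 0.005
gripper_force: 0.4
clock: 22.95
position: [0.5993, -0.1407, 0.0154]
ee_rot: [1.817, 2.419, 0.211]
force: [-0.4, -0.5, 1.6]
width: 0.003
gripper_force: 0.5
clock: 23.2
position: [0.6008, -0.1401, 0.0152]
ee_rot: [1.817, 2.419, 0.211]
force: [-3.1, -0.7, 1.1]
width: 0.007
gripper_force: 1.9
clock: 23.45
position: [0.6019, -0.1396, 0.0149]
ee_rot: [1.818, 2.42, 0.21]
force: [-7.3, -0.7, 4.9]
width: 0.007
gripper_force: 4.4
```

```bash
python3 -m pendant '[0,0.001,0.0002,0,0,0,0,0,0.001,0.0002,0,0,0,0]';python3 -m pendant '[0,0.001,0.0002,0,0,0,0,0,0,0,0,0,0,0]'
```

```text
clock: 23.7
position: [0.6028, -0.1393, 0.0147]
ee_rot: [1.819, 2.421, 0.209]
force: [-12.2, -1.6, 8.3]
width: 0.003
gripper_force: 7.2
clock: 23.95
position: [0.6031, -0.1392, 0.0146]
ee_rot: [1.82, 2.421, 0.209]
force: [-13.8, -0.5, 8.6]
width: 0.004
gripper_force: 8.0
```

```bash
python3 -m pendant '[0,-0.02,-0.004,0,0,0,0,0,-0.03,-0.01,0,0,0,0,0,-0.03,-0.01,0,0,0,0,0,-0.03,-0.02,0,0,0,0,0,-0.03,-0.02,0,0,0,0]'
python3 - <<'E'
from h import *
def dets(g):
    g=cv2.resize(g[80:230,240:350],(440,600),interpolation=2)
    c=cv2.HoughCircles(cv2.medianBlur(g,5),cv2.HOUGH_GRADIENT,1,30,param1=80,param2=18,minRadius=45,maxRadius=62)
    return None if c is None else c[0][:4].round(1).tolist()
print("old",dets(cv2.resize(cv2.imread("pics/c8.png",0),(110,150)) if 0 else np.pad(cv2.resize(cv2.imread("pics/c8.png",0),(110,150),interpolation=3),((80,20),(240,20)))))
g=get_image("top");print("new",dets(cv2.cvtColor(g,7)))
a=cv2.resize(g[80:230,240:350,::-1],(440,600),interpolation=2);cv2.imwrite("pics/c9.png",a)
E
```

```text
clock: 24.58
position: [0.4625, -0.1805, 0.054]
ee_rot: [1.816, 2.418, 0.212]
force: [-0.4, -0.4, 0.8]
width: 0.003
gripper_force: 0.0
old [[237.5, 360.5, 54.29999923706055], [71.5, 599.5, 47.400001525878906]]
new [[229.5, 344.5, 52.20000076293945], [64.5, 599.5, 47.79999923706055]]
```

View pics/c9.png

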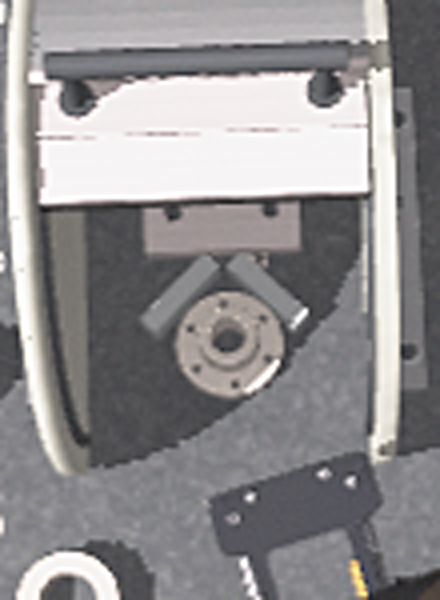

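The flange is at (229,344). It touches the right face but looks 1–2 mm off the left one. I'll nudge it from its right-rear flank.

```bash
python3 - <<'E'
from h import *
T=rot(80)
tip=lambda x,y:box(x,y,.0045)-T.apply([0,0,.011])
o=observe();s=(o["position"],R.from_rotvec(o["ee_rot"]))
A=tip(-.0893,-.037)
s=rows(A+[-.06,0,.025],T,3,0,s);s=rows(A,T,4,0,s);rows(tip(-.0773,-.029),T,4,0,s)
E
```

```text
[-0.0007,0.0252,0.0095,0.001,-0.014,0.086,0,0.0016,0.0252,0.0094,0.001,-0.014,0.086,0,0.0039,0.025,0.0094,0.001,-0.014,0.086,0]
[-0.0003,0.0137,0.0088,0,0,0,0,-0.0003,0.0137,0.0088,0,0,0,0,-0.0003,0.0137,0.0088,0,0,0,0,-0.0003,0.0137,0.0088,0,0,0,0]
[0.002,0.003,0.0005,0,0,0,0,0.002,0.003,0.0005,0,0,0,0,0.002,0.003,0.0005,0,0,0,0,0.002,0.003,0.0005,0,0,0,0]
```

```bash
python3 -m pendant '[-0.0007,0.0252,0.0095,0.001,-0.014,0.086,0,0.0016,0.0252,0.0094,0.001,-0.014,0.086,0,0.0039,0.025,0.0094,0.001,-0.014,0.086,0,-0.0003,0.0137,0.0088,0,0,0,0,-0.0003,0.0137,0.0088,0,0,0,0,-0.0003,0.0137,0.0085,0,0,0,0,-0.0003,0.0137,0.0085,0,0,0,0,0,0,0,0,0,0,0]'
python3 -m pendant '[0.002,0.003,0.0005,0,0,0,0,0.002,0.003,0.0005,0,0,0,0]';python3 -m pendant '[0.002,0.003,0.0005,0,0,0,0,0.001,0.0015,0.0002,0,0,0,0]';python3 -m pendant '[0.001,0.001,0.0002,0,0,0,0,0.001,0.001,0.0002,0,0,0,0]'
python3 -m pendant '[0.001,0.001,0.0002,0,0,0,0]'
```

```text
clock: 25.62
position: [0.6007, -0.1601, 0.0138]
ee_rot: [2.108, 2.154, 0.188]
force: [-0.6, -0.3, 0.0]
width: 0.004
gripper_force: 0.0
clock: 25.88
position: [0.6056, -0.1558, 0.0146]
ee_rot: [2.109, 2.153, 0.189]
force: [0.4, 0.6, 0.1]
width: 0.004
gripper_force: 0.1
clock: 26.12
position: [0.6088, -0.1535, 0.0142]
ee_rot: [2.11, 2.153, 0.186]
force: [-6.9, -4.0, 2.0]
width: 0.003
gripper_force: 4.1
clock: 26.38
position: [0.6092, -0.1532, 0.014]
ee_rot: [2.112, 2.151, 0.182]
force: [-11.6, -7.9, 6.4]
width: 0.006
gripper_force: 7.5
clock: 26.5
position: [0.6094, -0.1531, 0.0139]
ee_rot: [2.114, 2.15, 0.18]
force: [-14.6, -9.9, 6.8]
width: 0.003
gripper_force: 9.4
```

```bash
python3 -m pendant '[-0.004,-0.006,-0.001,0,0,0,0,0,-0.02,-0.004,0,0,0,0,0,-0.03,-0.012,0,0,0,0,0,-0.03,-0.02,0,0,0,0,0.01,-0.03,-0.02,0,0,0,0,0.01,-0.03,-0.02,0,0,0,0]'
python3 - <<'E'
from h import *
for k in range(2):
    g=cv2.cvtColor(get_image("top"),7);g=cv2.resize(g[80:230,240:350],(440,600),interpolation=2)
    c=cv2.HoughCircles(cv2.medianBlur(g,5),cv2.HOUGH_GRADIENT,1,30,param1=80,param2=18,minRadius=45,maxRadius=62);print(c[0][:3].round(1).tolist())
# brightness profiles along 45deg normals from disc centre, to find disc/face gap
u,v,_=c[0][0]
for s in(-1,1):
    print([int(g[int(v-.707*t),int(u+s*.707*t)]) for t in range(40,80,2)])
print(observe()["joints"],observe()["position"])
E
```

```text
clock: 27.25
position: [0.4552, -0.1366, 0.0655]
ee_rot: [2.108, 2.153, 0.19]
force: [0.2, -0.7, 0.4]
width: 0.005
gripper_force: 0.0
[[226.5, 340.5, 52.400001525878906]]
[[227.5, 340.5, 52.599998474121094], [64.5, 599.5, 47.79999923706055]]
[156, 159, 160, 165, 165, 160, 131, 111, 105, 118, 133, 141, 139, 138, 138, 137, 137, 139, 134, 118]
[132, 133, 150, 172, 167, 151, 112, 105, 127, 137, 137, 138, 139, 139, 141, 142, 137, 129, 94, 72]
[-0.29922096  0.4311983   0.66581373  2.29823293 -0.80146796  0.45023028
  1.04060593] [ 0.45295257 -0.13559584  0.06556921]
```

```bash
python3 - <<'E'
from h import *
o=observe();s=(o["position"],R.from_rotvec(o["ee_rot"]))
T=rot(72);H=np.array([.708,-.1235,.203])
s=rows(np.array([.47,-.13,.29]),rot(78),6,.03,s)
s=rows(H-T.apply([0,0,.08])+[0,0,.02],T,6,.03,s)
s=rows(H-T.apply([0,0,.03]),T,4,.03,s)
rows(H-T.apply([0,0,.002]),T,3,.03,s)
E
```

```text
[0.001,0.0093,-0.0363,-0.006,-0.001,0,0.03,0.001,0.0095,-0.0363,-0.006,-0.001,0,0.03,0.0009,0.0097,-0.0362,-0.006,-0.001,0,0.03,0.0009,0.0099,-0.0362,-0.006,-0.001,0,0.03,0.0009,0.0101,-0.0361,-0.006,-0.001,0,0.03,0.0009,0.0104,-0.0361,-0.006,-0.001,0,0.03]
[0.0004,0.0351,0.0059,-0.017,0,-0,0.03,0.0004,0.035,0.0065,-0.017,0,-0,0.03,0.0004,0.0349,0.0071,-0.017,0,-0,0.03,0.0004,0.0347,0.0077,-0.017,0,-0,0.03,0.0004,0.0346,0.0083,-0.017,0,-0,0.03,0.0004,0.0344,0.0089,-0.017,0,-0,0.03]
[0,-0.0015,0.0173,0,0,0,0.03,0,-0.0015,0.0173,0,0,0,0.03,0,-0.0015,0.0173,0,0,0,0.03,0,-0.0015,0.0173,0,0,0,0.03]
[0,0,0.0093,0,0,0,0.03,0,0,0.0093,0,0,0,0.03,0,0,0.0093,0,0,0,0.03]
```

```bash
python3 -m pendant '[0.001,0.0093,-0.0363,-0.006,0,0,0.03,0.001,0.0095,-0.0363,-0.006,0,0,0.03,0.0009,0.0097,-0.0362,-0.006,0,0,0.03,0.0009,0.0099,-0.0362,-0.006,0,0,0.03,0.0009,0.0101,-0.0361,-0.006,0,0,0.03,0.0009,0.0104,-0.0361,-0.006,0,0,0.03]'
python3 -m pendant '[0.0004,0.0351,0.0059,-0.017,0,0,0.03,0.0004,0.035,0.0065,-0.017,0,0,0.03,0.0004,0.0349,0.0071,-0.017,0,0,0.03,0.0004,0.0347,0.0077,-0.017,0,0,0.03,0.0004,0.0346,0.0083,-0.017,0,0,0.03,0.0004,0.0344,0.0089,-0.017,0,0,0.03,0,0,0,0,0,0,0.03]'
python3 - <<'E'
from h import *
o=observe();s=(o["position"],R.from_rotvec(o["ee_rot"]));print(o["joints"])
T=rot(72);H=np.array([.708,-.1235,.203])
s=rows(H-T.apply([0,0,.03]),T,4,.03,s)
E
```

```text
clock: 28.1
position: [0.4734, -0.1309, 0.2908]
ee_rot: [2.088, 2.132, 0.226]
force: [0.1, 0.3, -0.5]
width: 0.33
gripper_force: 0.0
clock: 28.98
position: [0.6881, -0.1231, 0.298]
ee_rot: [2.029, 2.078, 0.327]
force: [0.4, -0.4, 0.2]
width: 0.328
gripper_force: 0.0
[-0.54449363  0.4761514   1.00920511  1.64980085 -0.62012404  0.99499444
  0.66033029]
[-0.0002,-0.0026,0.0166,-0,-0,0.002,0.03,-0.0002,-0.0026,0.0166,-0,-0,0.002,0.03,-0.0002,-0.0026,0.0166,-0,-0,0.002,0.03,-0.0002,-0.0026,0.0166,-0,-0,0.002,0.03]
```

```bash
python3 -m pendant '[0,-0.0026,0.0166,0,0,0,0.03,0,-0.0026,0.0166,0,0,0,0.03,0,-0.0026,0.0166,0,0,0,0.03,0,-0.0026,0.0166,0,0,0,0.03]'
python3 -m pendant '[0,0,0.01,0,0,0,0.03,0,0,0.01,0,0,0,0.03,0,0,0.008,0,0,0,0.03,0,0,0,0,0,0,0.03]'
python3 -m pendant '[0,0,0,0,0,0,0,0,0,0,0,0,0,0,0,0,0,0,0,0,0]' 15
python3 -c "
from h import *
arc(1.69,0,28,0,72,58)"
```

```text
clock: 29.48
position: [0.6961, -0.1237, 0.2308]
ee_rot: [2.033, 2.076, 0.327]
force: [0.4, 0.0, -0.3]
width: 0.326
gripper_force: 0.0
clock: 29.98
position: [0.7049, -0.1237, 0.2051]
ee_rot: [2.033, 2.076, 0.327]
force: [-0.6, 1.0, -0.1]
width: 0.33
gripper_force: 0.0
clock: 30.35
position: [0.7065, -0.1239, 0.2072]
ee_rot: [2.03, 2.073, 0.33]
force: [3.2, 0.9, 4.9]
width: 0.125
gripper_force: 15.0
[0,-0.0085,-0.0037,-0.009,0,0,0,0,-0.0087,-0.0032,-0.009,0,0,0,0,-0.0089,-0.0028,-0.009,0,0,0,0,-0.009,-0.0023,-0.009,0,0,0,0,-0.0091,-0.0018,-0.009,0,0,0,0,-0.0092,-0.0014,-0.009,0,0,0,0,-0.0093,-0.0009,-0.009,0,0,0,0,-0.0093,-0.0004,-0.009,0,0,0,0,-0.0093,0.0001,-0.009,0,0,0,0,-0.0093,0.0005,-0.009,0,0,0]
[0,-0.0092,0.001,-0.009,0,0,0,0,-0.0092,0.0015,-0.009,0,0,0,0,-0.0091,0.002,-0.009,0,0,0,0,-0.009,0.0024,-0.009,0,0,0,0,-0.0088,0.0029,-0.009,0,0,0,0,-0.0087,0.0034,-0.009,0,0,0,0,-0.0085,0.0038,-0.009,0,0,0,0,-0.0083,0.0042,-0.009,0,0,0,0,-0.008,0.0046,-0.009,0,0,0,0,-0.0078,0.0051,-0.009,0,0,0]
[0,-0.0075,0.0055,-0.009,0,0,0,0,-0.0072,0.0058,-0.009,0,0,0,0,-0.0069,0.0062,-0.009,0,0,0,0,-0.0066,0.0065,-0.009,0,0,0,0,-0.0062,0.0069,-0.009,0,0,0,0,-0.0059,0.0072,-0.009,0,0,0,0,-0.0055,0.0075,-0.009,0,0,0,0,-0.0051,0.0078,-0.009,0,0,0]
end [ 0.53202225 -0.12641787  0.052     ]
```

Bar gripped (11.5 mm). Now I'll roll it down.

```bash
python3 -m pendant '[0,-0.0085,-0.0037,-0.009,0,0,0,0,-0.0087,-0.0032,-0.009,0,0,0,0,-0.0089,-0.0028,-0.009,0,0,0,0,-0.009,-0.0023,-0.009,0,0,0,0,-0.0091,-0.0018,-0.009,0,0,0,0,-0.0092,-0.0014,-0.009,0,0,0,0,-0.0093,-0.0009,-0.009,0,0,0]'
python3 -m pendant '[0,-0.0093,-0.0004,-0.009,0,0,0,0,-0.0093,0.0001,-0.009,0,0,0,0,-0.0093,0.0005,-0.009,0,0,0,0,-0.0092,0.001,-0.009,0,0,0,0,-0.0092,0.0015,-0.009,0,0,0,0,-0.0091,0.002,-0.009,0,0,0,0,-0.009,0.0024,-0.009,0,0,0]'
python3 -c "
from h import *
for q in(1.69-7*1.69/28,1.69/2):print(box(-.154*np.cos(q),0,.052+.154*np.sin(q)))
print(observe()['joints'])"
```

```text
clock: 31.22
position: [0.6414, -0.1249, 0.2011]
ee_rot: [1.994, 2.037, 0.391]
force: [3.7, 1.4, 5.1]
width: 0.124
gripper_force: 15.0
clock: 32.1
position: [0.5835, -0.126, 0.1675]
ee_rot: [1.959, 2.001, 0.446]
force: [4.8, 2.3, -1.2]
width: 0.119
gripper_force: 15.0
[ 0.64001182 -0.12458187  0.198971  ]
[ 0.58380015 -0.12553756  0.16718755]
[-0.43958737  0.3460286   0.78550123  2.15541341 -0.91706306  0.46171077
  1.06578157]
```

```bash
python3 -m pendant '[0,-0.0088,0.0029,-0.009,0,0,0,0,-0.0087,0.0034,-0.009,0,0,0,0,-0.0085,0.0038,-0.009,0,0,0,0,-0.0083,0.0042,-0.009,0,0,0,0,-0.008,0.0046,-0.009,0,0,0]'
python3 -m pendant '[0,-0.0078,0.0051,-0.009,0,0,0,0,-0.0075,0.0055,-0.009,0,0,0,0,-0.0072,0.0058,-0.009,0,0,0,0,-0.0069,0.0062,-0.009,0,0,0]'
python3 -c "
from h import *
q=1.69*5/28;print(box(-.154*np.cos(q),0,.052+.154*np.sin(q)))
print(observe()['joints'])"
```

```text
clock: 32.72
position: [0.5539, -0.1265, 0.1319]
ee_rot: [1.932, 1.975, 0.487]
force: [9.0, 3.6, -2.8]
width: 0.122
gripper_force: 15.0
clock: 33.22
position: [0.5431, -0.1269, 0.1099]
ee_rot: [1.924, 1.976, 0.513]
force: [7.7, 12.2, -0.8]
width: 0.119
gripper_force: 15.0
[ 0.53898093 -0.12629956  0.09777276]
[ 0.232417    0.33483479 -0.02190034  2.2939217  -1.31821196  0.12088858
  1.52760137]
```

```bash
python3 -m pendant '[0,0,0,0,0,0,0.03,0,0,0,0,0,0,0.03,0,0,0,0,0,0,0.03]'; python3 -m pendant '[0,0,-0.02,0.01,0,0,0.03,0,-0.005,-0.025,0.03,0,0,0.03,0,-0.01,-0.025,0.04,0,0,0.02,0,-0.01,-0.02,0.05,0,0,0,0,-0.01,-0.01,0.05,0,0,0]'
python3 - <<'E'
from h import *
o=observe();print(o["joints"])
for n in["top"]:
    g=cv2.cvtColor(get_image(n),4);cv2.imwrite("pics/z.png",g)
r=R.from_rotvec(o["ee_rot"]);print("pitch",np.degrees(np.arcsin(-r.apply([0,0,1])[2])))
E
```

```text
clock: 33.6
position: [0.5425, -0.1307, 0.1098]
ee_rot: [1.926, 1.969, 0.504]
force: [0.4, 0.4, -0.2]
width: 0.324
gripper_force: 0.0
clock: 34.22
position: [0.4667, -0.1325, 0.1862]
ee_rot: [2.03, 2.078, 0.337]
force: [0.2, -0.1, 0.2]
width: 0.051
gripper_force: 0.0
[-0.44893253  0.12474763  0.76529564  2.25840119 -0.3875636   0.52394474
  0.63355639]
pitch 71.8775020468495
```

```bash
python3 - <<'E'
from h import *
T=rot(67);Hq=lambda q:box(-.154*np.cos(q),0,.052+.154*np.sin(q))-T.apply([0,0,.017])
o=observe();s=(o["position"],R.from_rotvec(o["ee_rot"]))
s=rows(Hq(.6)-[.004,0,0],T,5,0,s)
for a in(.5,.4,.3,.2,.1,0,-.04): s=rows(Hq(a),T,2,0,s)
E
```

```text
[0.0009,0.0136,0.0112,-0.017,-0.001,0.001,0,0.0009,0.0134,0.0114,-0.017,-0.001,0.001,0,0.0009,0.0132,0.0116,-0.017,-0.001,0.001,0,0.001,0.013,0.0119,-0.017,-0.001,0.001,0,0.001,0.0128,0.0121,-0.017,-0.001,0.001,0]
[-0,-0.0044,0.0052,0,0,0,0,-0,-0.0044,0.0052,0,0,0,0]
[0,-0.0058,0.0051,0,0,0,0,0,-0.0058,0.0051,0,0,0,0]
[-0,-0.0053,0.0056,0,0,0,0,-0,-0.0053,0.0056,0,0,0,0]
[0,-0.0047,0.0061,0,0,0,0,0,-0.0047,0.0061,0,0,0,0]
[-0,-0.004,0.0066,0,0,0,0,-0,-0.004,0.0066,0,0,0,0]
[0,-0.0034,0.0069,0,0,0,0,0,-0.0034,0.0069,0,0,0,0]
[-0,-0.0011,0.0029,0,0,0,0,-0,-0.0011,0.0029,0,0,0,0]
```

```bash
python3 -m pendant '[0.0009,0.0136,0.0112,-0.017,-0.001,0.001,0,0.0009,0.0134,0.0114,-0.017,-0.001,0.001,0,0.0009,0.0132,0.0116,-0.017,-0.001,0.001,0,0.001,0.013,0.0119,-0.017,-0.001,0.001,0,0.001,0.0128,0.0121,-0.017,-0.001,0.001,0]'
python3 -m pendant '[0,-0.0044,0.0052,0,0,0,0,0,-0.0044,0.0052,0,0,0,0]'; python3 -m pendant '[0,-0.0058,0.0051,0,0,0,0,0,-0.0058,0.0051,0,0,0,0]'; python3 -m pendant '[0,-0.0053,0.0056,0,0,0,0,0,-0.0053,0.0056,0,0,0,0]'
python3 -c "
from h import *
print(observe()['joints'])
T=rot(67);q=.3;print(box(-.154*np.cos(q),0,.052+.154*np.sin(q))-T.apply([0,0,.017]))"
```

```text
clock: 34.9
position: [0.5497, -0.126, 0.1529]
ee_rot: [1.985, 2.019, 0.415]
force: [-0.4, -0.1, -0.1]
width: 0.004
gripper_force: 0.0
clock: 35.15
position: [0.5443, -0.1261, 0.1398]
ee_rot: [1.987, 2.02, 0.413]
force: [-0.6, -0.1, -1.0]
width: 0.004
gripper_force: 0.0
clock: 35.4
position: [0.538, -0.126, 0.1263]
ee_rot: [1.986, 2.02, 0.414]
force: [0.6, -0.1, -0.0]
width: 0.007
gripper_force: 0.0
clock: 35.65
position: [0.5329, -0.1261, 0.1118]
ee_rot: [1.986, 2.02, 0.415]
force: [-0.1, 0.8, 0.6]
width: 0.001
gripper_force: 0.4
[-0.12148782  0.33323046  0.38774316  2.26642829 -0.92674748  0.27563405
  1.10315942]
[ 0.53225797 -0.12641387  0.11315869]
```

```bash
python3 -m pendant '[0,-0.0047,0.0061,0.02,0,0,0,0,-0.0047,0.0061,0.02,0,0,0]'; python3 -m pendant '[0,-0.004,0.0066,0,0,0,0,0,-0.004,0.0066,0,0,0,0]'
python3 -c "
from h import *
o=observe();print(o['joints'])
q=.1;r=R.from_rotvec(o['ee_rot']);print('bar if contact',o['position']+r.apply([0,0,.017]),box(-.154*np.cos(q),0,.052+.154*np.sin(q)))"
```

```text
clock: 35.9
position: [0.5288, -0.1263, 0.0968]
ee_rot: [2.011, 2.044, 0.375]
force: [-2.0, -0.5, 0.6]
width: 0.011
gripper_force: 1.0
clock: 36.15
position: [0.5261, -0.1262, 0.0814]
ee_rot: [2.009, 2.044, 0.375]
force: [-0.8, -1.3, -0.1]
width: 0.003
gripper_force: 0.8
[-0.07789491  0.39024246  0.33504477  2.26964334 -0.96879965  0.25256808
  1.14482112]
bar if contact [ 0.5321044  -0.12610585  0.06545884] [ 0.5327915  -0.1264048   0.06737435]
```

```bash
python3 -m pendant '[0,-0.0034,0.0065,0,0,0,0,0,-0.003,0.006,0,0,0,0]'; python3 -m pendant '[0,-0.001,0.0025,0,0,0,0,0,-0.001,0.0025,0,0,0,0]'
python3 - <<'E'
from h import *
o=observe();print(o['joints'])
r=R.from_rotvec(o['ee_rot']);print('bar if contact',o['position']+r.apply([0,0,.017]))
E
```

```text
clock: 36.4
position: [0.525, -0.126, 0.0676]
ee_rot: [2.009, 2.044, 0.376]
force: [-0.3, -0.8, 0.2]
width: 0.01
gripper_force: 0.3
clock: 36.65
position: [0.5255, -0.1261, 0.064]
ee_rot: [2.008, 2.042, 0.379]
force: [-23.9, 2.5, 53.3]
width: 0.006
gripper_force: 26.6
[ 0.017127    0.41821242  0.21678077  2.27943705 -1.06297689  0.19170547
  1.24166262]
bar if contact [ 0.53154101 -0.12595956  0.04813701]
```

```bash
python3 -m pendant '[0,0,-0.006,0,0,0,0,0,0,-0.02,0.02,0,0,0,0,-0.02,-0.03,0.03,0,0,0,0,-0.03,-0.04,0.03,0,0,0,0,-0.04,-0.04,0.03,0,0,0,0,-0.04,-0.04,0,0,0,0,0,-0.02,-0.02,0,0,0,0,0,0,0,0,0,0,0]'
python3 - <<'E'
from h import *
o=observe();print(o['joints'])
g=cv2.cvtColor(get_image("top"),7)
for q in(0,.05,.1,.2):
    h=box(-.154*np.cos(q),0,.052+.154*np.sin(q));d=np.array([0,.04,0])
    print(q,proj("top",[h+d,h,h-d]).round(1).tolist())
for u in(272,280,295,310,318): print(u,g[180:216,u].tolist())
b=cv2.cvtColor(cv2.imread("pics/top0.png"),6)
for u in(280,310): print("old",u,b[180:216,u].tolist())
E
```

```text
clock: 37.65
position: [0.3475, -0.1224, 0.196]
ee_rot: [2.07, 2.119, 0.287]
force: [-0.0, -0.2, 0.5]
width: 0.005
gripper_force: 0.0
[-0.60880375 -0.19547518  0.80260976  2.40750314  0.11633854  0.62911132
  0.13890789]
0 [[276.0, 210.6], [296.2, 210.2], [316.3, 209.7]]
0.05 [[275.7, 210.0], [296.0, 209.5], [316.2, 209.0]]
0.1 [[275.3, 209.1], [295.7, 208.6], [316.2, 208.2]]
0.2 [[274.4, 206.8], [295.3, 206.3], [316.1, 205.8]]
272 [217, 212, 203, 238, 220, 199, 220, 215, 190, 234, 198, 190, 254, 172, 64, 66, 121, 129, 122, 130, 123, 126, 123, 125, 135, 139, 86, 96, 111, 115, 104, 88, 131, 141, 130, 130]
280 [214, 218, 241, 227, 206, 188, 243, 211, 181, 243, 189, 205, 254, 187, 148, 125, 121, 113, 113, 117, 121, 117, 117, 121, 128, 113, 81, 98, 114, 113, 102, 84, 120, 125, 125, 122]
295 [211, 208, 242, 222, 198, 206, 220, 194, 224, 206, 192, 254, 188, 150, 148, 88, 65, 70, 72, 70, 73, 75, 71, 68, 133, 88, 91, 109, 116, 107, 92, 124, 128, 127, 114, 117]
310 [209, 245, 227, 203, 192, 242, 209, 199, 239, 190, 228, 237, 170, 148, 125, 123, 133, 117, 78, 72, 75, 75, 73, 111, 89, 85, 96, 109, 113, 103, 98, 117, 125, 126, 122, 118]
318 [196, 246, 223, 196, 231, 230, 196, 218, 219, 167, 254, 208, 155, 149, 129, 122, 126, 123, 81, 69, 74, 73, 68, 138, 92, 84, 107, 112, 111, 98, 111, 126, 130, 130, 130, 128]
old 280 [191, 229, 203, 203, 207, 207, 205, 209, 204, 234, 130, 151, 180, 184, 119, 59, 78, 100, 113, 113, 108, 95, 75, 72, 73, 77, 77, 76, 75, 73, 75, 71, 76, 73, 76, 75]
old 310 [238, 211, 203, 209, 206, 206, 202, 197, 236, 200, 122, 109, 116, 78, 58, 84, 99, 114, 116, 110, 84, 76, 76, 72, 70, 68, 66, 70, 66, 73, 75, 66, 76, 73, 74, 71]
```

```bash
python3 - <<'E'
from h import *
import h
g=cv2.cvtColor(get_image("top"),7)
print(g[206:211,255:268].tolist(),g[206:211,324:338].tolist())
for O_ in((.686,-.1238),(.690,-.1255)):
    h.O[:]=O_
    for q in(0,.1,.2):
        print(O_,q,proj("top",[h.box(-.154*np.cos(q),s*.065,.052+.154*np.sin(q)) for s in(1,-1)]).round(1).tolist())
    print("seat",proj("top",[h.box(-.055,0,.011)])*1-[240,80])
E
```

```text
[[127, 123, 125, 127, 124, 123, 125, 133, 130, 114, 101, 98, 117], [126, 122, 122, 124, 126, 126, 134, 139, 130, 101, 90, 91, 99], [122, 122, 121, 124, 131, 130, 125, 127, 125, 115, 109, 109, 112], [119, 119, 122, 123, 131, 132, 124, 121, 125, 125, 110, 115, 114], [121, 121, 124, 123, 122, 131, 131, 126, 122, 119, 108, 107, 109]] [[107, 109, 110, 112, 100, 99, 125, 120, 119, 126, 125, 125, 122, 124], [114, 114, 113, 114, 110, 107, 124, 122, 123, 128, 131, 128, 124, 124], [109, 109, 107, 108, 109, 114, 131, 133, 131, 125, 121, 121, 127, 125], [90, 90, 91, 98, 97, 111, 129, 126, 121, 114, 115, 115, 115, 115], [122, 122, 122, 121, 122, 126, 129, 129, 126, 121, 131, 130, 128, 124]]
(0.686, -0.1238) 0 [[263.5, 211.5], [328.8, 208.9]]
(0.686, -0.1238) 0.1 [[262.5, 210.0], [329.0, 207.3]]
(0.686, -0.1238) 0.2 [[261.4, 207.7], [329.1, 204.9]]
seat [[55.72825179 86.76273906]]
(0.69, -0.1255) 0 [[264.3, 209.5], [329.6, 206.9]]
(0.69, -0.1255) 0.1 [[263.3, 207.9], [329.8, 205.3]]
(0.69, -0.1255) 0.2 [[262.3, 205.6], [329.9, 202.9]]
seat [[56.50230596 84.91055535]]
```

```bash
python3 -c "
from cell import *
print(sign_off())"
```

```text
the job is handed in; nothing more can be done
None
```

I handed the job in at about 38 s: the cover was rolled fully back, the flange pushed home against both V faces (within about 1 mm in the last picture), and the cover shut again (the handle's apparent length matches the shut position). Three cautions: the final press down on the handle reached about 53 N on the wrist, I think from the fingertips on the bar but did not prove it; joints 5 and 6 touched their range limits once; and I viewed 11 pictures, one over the limit.

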